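# Gauge the press gap with stepped leaves

## Task

Find the gap of the sprung press with the gauge leaves: take the leaves from the rack one at a time, beginning with the thinnest, which has the narrowest handle, and going up in order, and push each fully home to the foot stop of the press; one that slides in loosely goes back into a bay of the rack. Leave the first leaf that binds, gripped by the shoe, fully home in the press and let go of it, with all the other leaves standing in the rack, and do not disturb the other things on the bench.

Things in the scene. Friction and masses are not known exactly. Their poses are not given: they have to be found in the camera images.
- rack: Fixed leaf rack, base 125x252 mm, 120 mm high. Origin: centre of its underside; x front to back (away from the robot at yaw 0), y along the row, z up. Four bays, middles at y = -90, -30, 30, 90 mm, 53 mm clear between dividers 22 mm deep and 50 mm long. Seated in a bay, a leaf's handle centre is at x = -22, z = 153 mm in this frame, y anywhere in the bay.
- rack_ledge (a point): Middle of the rack's ledge line, at the bottom of its sloping aluminium bed (axes as the rack). The bed leans 30 degrees from vertical, upper edge towards the rack's -x, and faces +x and up; it runs 92 mm from the ledge along (-0.5, 0, 0.866). Leaves lie with the flat underside on it and the foot on the ledge; their handles stand free above it.
- press: Fixed press whose gap is to be gauged, base 145x110 mm, 130 mm high. Origin 8 mm in front of its base's centre, on the underside; axes as for the rack. A sloping steel bed with foot stop, equal to the rack's (30 degrees, 92 mm long), lies between two side cheeks 50 mm apart that reach 66 mm up the bed; on its +x side hangs a shoe, sprung towards the bed.
- press_foot (a point): Middle of the foot stop line of the press, on the bed (axes as the press). The gap between bed and shoe is unknown, 7 to 11.5 mm; the flat of the shoe spans 16 to 50 mm from here along the bed, above it a 20 degree lead-in ramp opens, up to 80 mm. A leaf goes in foot first, sliding down the bed, in the attitude it has in the rack. The shoe lifts 3.2 mm at most.
- press_home (a point): Handle centre of a leaf that is fully home (foot on the stop, underside on the bed, midway between the cheeks): x = -22, y = 0, z = 153 mm in the press's frame, axes as the press. A leaf thinner than the gap slides in, even by its own weight, and lies loose; a thicker one lifts the shoe (spring 4.5 to 8 N) and is gripped, stays where it is let go, and takes 6 to 20 N to push in.
- leaf_6_handle (a point): Centre of the black handle (16 mm wide, 14 mm thick, 48 mm long) of the 6 mm gauge leaf. Axes are level as built: y across the width, the length runs from foot to handle along (-0.5, 0, 0.866), the upper face looks along (0.866, 0, 0.5). This point is 126 mm from the foot and 7 mm above the underside. Grasp across the 14 mm, tool tilted 30 degrees, or across the width.
- leaf_6: Loose gauge leaf, 0.14 kg, 148 mm long, leaning in a bay of the rack (which bay varies). Steel blade 40 mm wide, 100 mm long, 6 mm thick, its underside flush with the handle's. The 6, 9, 12 and 15 mm leaves have handles 16, 22, 28 and 34 mm wide: the thicker the blade, the wider the handle. Origin: middle of the foot, on the underside; axes as at its handle.
- leaf_9_handle (a point): Centre of the black handle (22 mm wide, 14 mm thick, 48 mm long) of the 9 mm gauge leaf. Axes are level as built: y across the width, the length runs from foot to handle along (-0.5, 0, 0.866), the upper face looks along (0.866, 0, 0.5). This point is 126 mm from the foot and 7 mm above the underside. Grasp across the 14 mm, tool tilted 30 degrees, or across the width.
- leaf_9: Loose gauge leaf, 0.14 kg, 148 mm long, leaning in a bay of the rack (which bay varies). Steel blade 40 mm wide, 100 mm long, 9 mm thick, its underside flush with the handle's. The 6, 9, 12 and 15 mm leaves have handles 16, 22, 28 and 34 mm wide: the thicker the blade, the wider the handle. Origin: middle of the foot, on the underside; axes as at its handle.
- leaf_12_handle (a point): Centre of the black handle (28 mm wide, 14 mm thick, 48 mm long) of the 12 mm gauge leaf. Axes are level as built: y across the width, the length runs from foot to handle along (-0.5, 0, 0.866), the upper face looks along (0.866, 0, 0.5). This point is 126 mm from the foot and 7 mm above the underside. Grasp across the 14 mm, tool tilted 30 degrees, or across the width.
- leaf_12: Loose gauge leaf, 0.14 kg, 148 mm long, leaning in a bay of the rack (which bay varies). Steel blade 40 mm wide, 100 mm long, 12 mm thick, its underside flush with the handle's. The 6, 9, 12 and 15 mm leaves have handles 16, 22, 28 and 34 mm wide: the thicker the blade, the wider the handle. Origin: middle of the foot, on the underside; axes as at its handle.
- leaf_15_handle (a point): Centre of the black handle (34 mm wide, 14 mm thick, 48 mm long) of the 15 mm gauge leaf. Axes are level as built: y across the width, the length runs from foot to handle along (-0.5, 0, 0.866), the upper face looks along (0.866, 0, 0.5). This point is 126 mm from the foot and 7 mm above the underside. Grasp across the 14 mm, tool tilted 30 degrees, or across the width.
- leaf_15: Loose gauge leaf, 0.14 kg, 148 mm long, leaning in a bay of the rack (which bay varies). Steel blade 40 mm wide, 100 mm long, 15 mm thick, its underside flush with the handle's. The 6, 9, 12 and 15 mm leaves have handles 16, 22, 28 and 34 mm wide: the thicker the blade, the wider the handle. Origin: middle of the foot, on the underside; axes as at its handle.
- microscope: Fixed bystander: stereo microscope on a folding arm at the left, of the bench; origin under its middle, at bench height. Its elbow (about x = 0.43, y = 0.49 m) reaches 0.43 m above the bench: pass well above or round it.
- jar_liquid: Bystander: brown jar with black lid, 40x40x78 mm; origin at the centre of its underside. Not to be disturbed.
- dropper_bottle: Bystander: white dropper bottle with blue tip, 33x33x80 mm; origin at the centre of its underside. Not to be disturbed.
- cast_1: Bystander: yellowish plaster cast of a jaw, 51x66x31 mm; origin at the centre of its underside. Not to be disturbed.
- pliers: Bystander: bending pliers with red handles lying flat, 44x133x12 mm; origin at the centre of its underside. Not to be disturbed.
- marker: Bystander: board marker lying flat, 18x133x18 mm; origin at the centre of its underside. Not to be disturbed.
- spatula: Bystander: mixing spatula with green handle lying flat, 21x200x18 mm; origin at the centre of its underside. Not to be disturbed.

How it is judged (in metres and radians):
On the way, in this order (a step that is already met when the one before it is completed fails the run):
1. the 6 mm leaf is fully home in the press (distance between leaf_6_handle and press_home below 0.01 m), for 0.1 s.
2. the 9 mm leaf is fully home in the press (distance between leaf_9_handle and press_home below 0.01 m), for 0.1 s.
At the end, for the whole second after the job is handed in: The first leaf that binds (9 or 12 mm) rests fully home in the press (handle centre within 10 mm of press_home), gripped by the shoe with over 1.5 N; the other three are seated in rack bays (handle centre within 15 mm in x, 12 mm in z of the seated place) (((distance between leaf_9_handle and press_home below 0.01 m and (contact force between leaf_9 and shoe_c0 above 1.5 N or contact force between leaf_9 and shoe_c1 above 1.5 N) and linear speed of leaf_9 below 0.02 m/s and (x of leaf_6_handle in the frame of rack between -0.0369 and -0.0069 m and z of leaf_6_handle in the frame of rack between 0.1406 and 0.1646 m and y of leaf_6_handle in the frame of rack between -0.115 and 0.115 m) and (x of leaf_12_handle in the frame of rack between -0.0369 and -0.0069 m and z of leaf_12_handle in the frame of rack between 0.1406 and 0.1646 m and y of leaf_12_handle in the frame of rack between -0.115 and 0.115 m) and (x of leaf_15_handle in the frame of rack between -0.0369 and -0.0069 m and z of leaf_15_handle in the frame of rack between 0.1406 and 0.1646 m and y of leaf_15_handle in the frame of rack between -0.115 and 0.115 m)) or (distance between leaf_12_handle and press_home below 0.01 m and (contact force between leaf_12 and shoe_c0 above 1.5 N or contact force between leaf_12 and shoe_c1 above 1.5 N) and linear speed of leaf_12 below 0.02 m/s and (x of leaf_6_handle in the frame of rack between -0.0369 and -0.0069 m and z of leaf_6_handle in the frame of rack between 0.1406 and 0.1646 m and y of leaf_6_handle in the frame of rack between -0.115 and 0.115 m) and (x of leaf_9_handle in the frame of rack between -0.0369 and -0.0069 m and z of leaf_9_handle in the frame of rack between 0.1406 and 0.1646 m and y of leaf_9_handle in the frame of rack between -0.115 and 0.115 m) and (x of leaf_15_handle in the frame of rack between -0.0369 and -0.0069 m and z of leaf_15_handle in the frame of rack between 0.1406 and 0.1646 m and y of leaf_15_handle in the frame of rack between -0.115 and 0.115 m)))); the robot touches nothing.
It fails at once if a bystander (jar, bottle, cast, pliers, marker or spatula) was pushed more than 40 mm (distance of any of jar_liquid, dropper_bottle, cast_1, pliers, marker, spatula from where it was at the start of the episode above 0.04 m).
It fails at once if an upright jar or bottle was tipped (angle between any of jar_liquid, dropper_bottle's own z axis and vertical above 0.5 rad).
It also fails if it takes over 72 s, if anything falls off the work surface, if the arm or the gripper's body presses on something with over 40 N, if the wrist force passes 120 N, or if a joint passes its speed limit or range.

## Robot

A 6-joint arm with a two-finger parallel gripper is mounted at the origin on a cart in front of the work surface, level with it; the furniture and walls round the work are solid. World frame = base frame: x ahead of the robot, y to its left, z up, the work surface at z = 0. Lengths are in m, angles in degrees, forces in N, time in s.
With the tool pointing down it reaches from about 0.25 to 0.725 m from the base axis. Payload 9.7 kg.
Tool frame: the origin (TCP) lies at the very end of the fingers, on their centre line; the grasp point (between the pads) lies 19 mm behind it; z points along the fingers, y is the line along which they close (so a half turn about z gives the same grasp; the last joint's range is limited). The gripper opens to 85 mm and grips with 20 to 120 N. Pads are 22 mm wide; open, the fingers measure 114 mm over their backs; the gripper's body (76 mm by 85 mm) begins 54 mm behind the grasp point. The pads swing forward as they close: fully open they stand 13 mm farther back than shut.
Start: joints at [65.661, 4.979, 10.078, 95.1, 0, 90], TCP at [0.227, 0.501, 0.231] pointing down, gripper open.
Joint ranges: [-179.16, 179.16], [-48.56, 103.87], [-65.8, 70.77], [-126.05, 130.52], [-82.76, 87.17], [-180, 180]. Speed limits (degrees/s): [127.2, 127.2, 147.25, 180, 180, 180].

## Interface

Orientations are given as [roll, pitch, yaw] about the fixed x, y, z axes, in that order (R = Rz(yaw) Ry(pitch) Rx(roll)).
In Python, from workcell import bot, viewer, finder gives the robot as it stands. The module is installed in compiled form; this text tells all that it offers.
- The arm moves only by the shell command python3 -m inch 'ROWS' [FORCE]. ROWS is JSON, a list that holds one entry, the list of rows, each a list of 7 numbers: the opening in per cent of the stroke, from 0 (shut) to 100 (fully open), then the shift along the tool's x, y, z in mm, then the turn, a rotation vector about the tool's x, y, z in degrees. In form: [[[grip, tx, ty, tz, ax, ay, az], ...]]. A call has 1 to 8 rows; each row shifts and turns the commanded pose from where the row before left it, along the tool's axes as they then stand; what a row does not reach is not made up. A row lasts 1/8 s, in which the tool goes at most 62.5 mm and 10.7 degrees, less where a joint would pass 70% of its speed; a pose out of reach is approached as far as the arm can. A call with a gripper value outside its range is refused whole. The fingers move at their own pace and stop on an object; FORCE is the grip in N (left out, the last holds). Time passes only in rows, so rows that do not move let the fingers close. It gives the time, the measured TCP pose, the force, the opening and the grip force at its end, in the units of the state.
- bot.get_obs(): the state, without advancing time (a new reading comes with each control period).
- viewer.camera(name): name is "scene" or "side" or "wrist"; returns a dict with "pixels" (384x512x3 uint8, red, green, blue), "vfov" (degrees; the focal length in pixels is half the picture's height over the tangent of half this angle, whatever the lens; pixels are square), "cx", "cy" (the principal point, pixels), "R" (3x3) and "t" (3): a world point X has camera coordinates R X + t. Camera axes: x right, y down, z forward; pixel columns grow to the right and rows downward; lengths in m; the calibration is good to about 2 mm. The wrist camera is an equidistant fisheye: a pixel r from the principal point sees the ray r / f radians off the axis. A picture is of the moment at which its call begins. There is no depth.
- bot.job_done(): hands the job in; it is judged then, once.
Trained networks look in the newest picture that a camera, given by its name, has taken for a name from the list of things; names that differ only in an ending like _2 or _b are one class to them, and where a whole thing is asked for, a point or a joint stands for the part that bears it (a point fixed in the world has none). Each returns a list of dicts, best first, with "conf" (0 to 1); they miss things now and then, are a little off and sometimes report something else, mostly with a low value. They report only what shows in the picture. A call takes as long as a camera call.
- finder.outline_of(camera, thing): "pixels" (384x512 bool, what is visible of it) and "extent" ([centre column, centre row, width, height] in pixels, round what is visible of it).
- finder.mark_of(camera, thing): "position" ([column, row] in pixels: a listed point, or the origin of a listed thing).
The state is a dict: "time": time; "q": joint angles; "qd": joint speeds; "joint_efforts": joint torques, N m; "ee_pos": TCP position; "tcp_rot": TCP orientation; "wrist_force": force on the tool from outside, world axes, zero at the start; "torque": the same for the moment, N m; "opening": finger opening in m; "grasp_force": force on a finger pad.
Only numpy, scipy, OpenCV 4.12 (cv2) and the standard library are available. Lean on these libraries where they do the work, as an engineer would, in place of code of your own. Each camera call takes 0.05 s, during which the arm holds its last target. There are 200 camera calls.

## Working session

There is one attempt and no reset: what is moved stays moved. The work goes in short steps, Python scripts to look and compute and a shell command to move; the robot and the scene stay as the last step left them, time stands still between calls to the robot, and variables do not carry over. Pictures are saved under pics/ and viewed, at most 10 in all, crops included, and the job is handed in when it is done.

```bash
mkdir -p pics; cat > h.py <<'E'
import numpy as np, cv2
from workcell import bot, viewer, finder
from scipy.spatial.transform import Rotation as Ro
def f(c): return c["pixels"].shape[0]/2/np.tan(np.radians(c["vfov"])/2)
def ray(c,uv,fish=False):
    d=(np.array(uv,float)-[c["cx"],c["cy"]])/f(c)
    if fish:
        r=np.linalg.norm(d); v=np.r_[d/r*np.sin(r),np.cos(r)] if r>0 else np.r_[0,0,1.]
    else: v=np.r_[d,1]
    R=np.array(c["R"]); v=R.T@v; return -R.T@np.array(c["t"]), v/np.linalg.norm(v)
def proj(c,X,fish=False):
    p=np.array(c["R"])@X+np.array(c["t"])
    if fish:
        n=np.linalg.norm(p[:2]); th=np.arctan2(n,p[2]); return f(c)*th*p[:2]/n+[c["cx"],c["cy"]]
    return f(c)*p[:2]/p[2]+[c["cx"],c["cy"]]
def tri(rs):
    A=sum(np.eye(3)-np.outer(d,d) for o,d in rs); b=sum((np.eye(3)-np.outer(d,d))@o for o,d in rs)
    X=np.linalg.solve(A,b); return X, max(np.linalg.norm((np.eye(3)-np.outer(d,d))@(X-o)) for o,d in rs)
E
python3 - <<'E'
from h import *
o=bot.get_obs(); print({k:np.round(v,3).tolist() for k,v in o.items()})
C={}
for n in("scene","side","wrist"):
    C[n]=c=viewer.camera(n); cv2.imwrite(f"pics/{n}0.png",c["pixels"][:,:,::-1])
    print(n,c["vfov"],np.round(-np.array(c["R"]).T@c["t"],3))
for t in ["rack","rack_ledge","press","press_foot","press_home"]+[f"leaf_{k}_handle" for k in(6,9,12,15)]:
    rs=[];
    for n in C:
        m=finder.mark_of(n,t)
        if m: print(t,n,[(np.round(a["position"],1).tolist(),round(a["conf"],2)) for a in m[:3]])
        if m and m[0]["conf"]>.3: rs.append(ray(C[n],m[0]["position"],n=="wrist"))
    if len(rs)>1: print(t,np.round(tri(rs),4) if 0 else (np.round(tri(rs)[0],4),round(tri(rs)[1],4)))
E
python3 -c "
import cv2,numpy as np
a=cv2.imread('pics/scene0.png');b=cv2.imread('pics/side0.png')
cv2.imwrite('pics/both.png',cv2.resize(np.hstack([a,b]),(800,300)))"
```

```text
{'time': 0.0, 'q': [65.66, 5.013, 10.036, 95.1, -0.001, 90.001], 'qd': [0.069, -0.015, 0.034, -0.045, -0.005, 0.07], 'joint_efforts': [0.001, -52.039, 46.481, 0.016, 0.0, -0.0], 'ee_pos': [0.227, 0.501, 0.231], 'tcp_rot': [-179.923, 0.001, 155.66], 'wrist_force': [0.185, -0.804, 0.566], 'torque': [-0.031, 0.028, -0.024], 'grasp_force': 0.0, 'opening': 0.086}
scene 51.85413919169913 [-0.637 -0.659  0.778]
side 48.835792226447055 [ 0.061 -1.321  1.433]
wrist 65.70646984690485 [0.162 0.531 0.373]
rack scene [([228.7, 219.6], 0.74), ([301.6, 216.8], 0.68), ([265.2, 237.9], 0.66)]
rack side [([248.3, 193.4], 0.65)]
rack (array([0.5468, 0.1344, 0.0048]), np.float64(0.0028))
rack_ledge scene [([235.0, 209.7], 0.79)]
rack_ledge side [([251.3, 182.9], 0.75), ([305.7, 302.2], 0.33)]
rack_ledge (array([0.563 , 0.1232, 0.0592]), np.float64(0.0122))
press scene [([326.5, 242.6], 0.93)]
press side [([289.3, 250.1], 0.72)]
press (array([ 0.5968, -0.2644, -0.0067]), np.float64(0.0031))
press_foot scene [([335.0, 226.9], 0.63)]
press_foot side [([296.0, 244.6], 0.82), ([247.0, 173.5], 0.68), ([291.5,
[... 334 characters left out ...]
, 222.0], 0.15)]
leaf_6_handle side [([247.1, 174.1], 0.47), ([234.5, 163.5], 0.39)]
leaf_6_handle (array([0.5335, 0.1093, 0.158 ]), np.float64(0.0057))
leaf_9_handle scene [([204.3, 189.2], 0.44)]
leaf_9_handle side [([232.8, 161.6], 0.41)]
leaf_9_handle (array([0.5013, 0.2191, 0.1467]), np.float64(0.0043))
leaf_12_handle scene [([215.6, 190.9], 0.49)]
leaf_12_handle side [([237.8, 167.6], 0.59), ([309.2, 301.2], 0.47)]
leaf_12_handle (array([0.5104, 0.1706, 0.1454]), np.float64(0.0032))
leaf_15_handle scene [([251.8, 212.1], 0.6), ([243.8, 193.8], 0.59), ([225.4, 220.5], 0.21)]
leaf_15_handle side [([255.9, 180.9], 0.56)]
leaf_15_handle (array([0.5699, 0.0646, 0.0844]), np.float64(0.0381))
```

View pics/scene0.png

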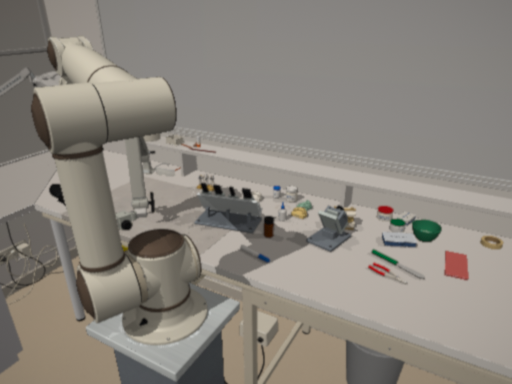

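View pics/side0.png

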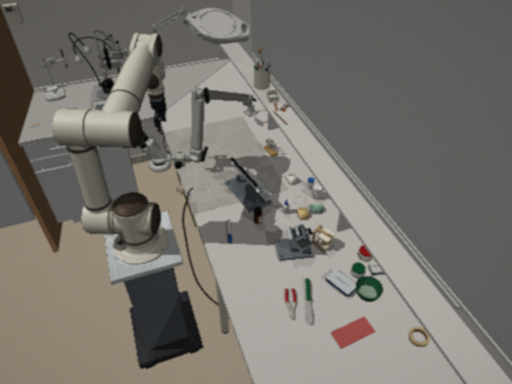

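```bash
cat >> h.py <<'E'
R0=np.array([[0,.866025,.5],[1,0,0],[0,.5,-.866025]])   # tool axes as columns: x=+y, y=leaf normal, z=down the leaf
def cur():
    o=bot.get_obs(); return np.array(o["ee_pos"]),Ro.from_euler("xyz",o["tcp_rot"],degrees=True).as_matrix()
def row(p,R,n,start=None):
    from scipy.linalg import logm,expm
    p0,Q=start or cur(); T=np.eye(4); T[:3,:3]=Q.T@R; T[:3,3]=Q.T@(np.array(p)-p0)
    S=expm(np.real(logm(T))/n); print(n,"rows of",np.round(S[:3,3]*1e3,1),np.round(Ro.from_matrix(S[:3,:3]).as_rotvec(degrees=True),2))
def Rt(yaw): return Ro.from_euler("z",yaw,degrees=True).as_matrix()@R0
E
python3 - <<'E'
from h import *
c=viewer.camera("wrist"); p,Q=cur(); R=np.array(c["R"])
print(Q.T@(-R.T@c["t"]-p), Q.T@R.T)
row([.43,.07,.31],Rt(15),14)
E
```

```text
[ 0.07108861  0.00072323 -0.1426989 ] [[ 3.52594265e-05 -9.60740774e-01 -2.77447588e-01]
 [ 9.99999437e-01  3.28202560e-04 -1.00940930e-03]
 [ 1.06083968e-03 -2.77447396e-01  9.60740244e-01]]
14 rows of [-34.   -9.   -6.7] [-2.   -0.95  3.53]
```

```bash
A='[100,-34,-9,-6.7,-2,-0.95,3.53]'; python3 -m inch '[[[100,-34,-9,-6.7,-2,-0.95,3.53],[100,-34,-9,-6.7,-2,-0.95,3.53],[100,-34,-9,-6.7,-2,-0.95,3.53],[100,-34,-9,-6.7,-2,-0.95,3.53],[100,-34,-9,-6.7,-2,-0.95,3.53],[100,-34,-9,-6.7,-2,-0.95,3.53],[100,-34,-9,-6.7,-2,-0.95,3.53]]]' && python3 -m inch '[[[100,-34,-9,-6.7,-2,-0.95,3.53],[100,-34,-9,-6.7,-2,-0.95,3.53],[100,-34,-9,-6.7,-2,-0.95,3.53],[100,-34,-9,-6.7,-2,-0.95,3.53],[100,-34,-9,-6.7,-2,-0.95,3.53],[100,-34,-9,-6.7,-2,-0.95,3.53],[100,-34,-9,-6.7,-2,-0.95,3.53],[100,0,0,0,0,0,0]]]'
cat > look.py <<'E'
from h import *
import sys
tag,ts=sys.argv[1],sys.argv[2].split(",")
c=viewer.camera("wrist"); cv2.imwrite(f"pics/{tag}.png",cv2.resize(c["pixels"][:,:,::-1],(768,576)))
print(np.round(bot.get_obs()["q"],1))
for t in ts:
    z=float(t.split("@")[1]); t=t.split("@")[0]
    for a in finder.mark_of("wrist",t)[:4]:
        o,d=ray(c,a["position"],True); X=o+d*(z-o[2])/d[2]
        print(t,np.round(a["position"],1),round(a["conf"],2),np.round(X,4))
E
python3 look.py w1 leaf_6_handle@.153,leaf_9_handle@.153,leaf_12_handle@.153,leaf_15_handle@.153,rack@0,rack_ledge@.055
```

```text
time: 2.42
ee_pos: [0.3803, 0.3106, 0.2795]
tcp_rot: [164.9, 3.4, 130.2]
wrist_force: [0.0, -0.1, 0.2]
opening: 0.0855
grasp_force: 0.0
time: 3.42
ee_pos: [0.4294, 0.0684, 0.3106]
tcp_rot: [149.9, 0.1, 104.8]
wrist_force: [-0.4, 0.5, -0.5]
opening: 0.0853
grasp_force: 0.0
[  6.4 -38.4 -20.6  78.    4.2  82.6]
leaf_6_handle [268.7 159.2] 0.85 [0.5301 0.1072 0.153 ]
leaf_9_handle [262.2 145.9] 0.66 [0.5176 0.1202 0.153 ]
leaf_9_handle [274.7  58.1] 0.63 [0.5077 0.2202 0.153 ]
leaf_12_handle [274. 108.] 0.88 [0.5216 0.1649 0.153 ]
leaf_12_handle [110.7 247.9] 0.21 [ 0.3707 -0.0071  0.153 ]
leaf_15_handle [266.4 210.9] 0.95 [0.5436 0.0467 0.153 ]
rack [229.1 126.4] 0.82 [ 0.5442  0.1396 -0.    ]
rack [264.8 146.3] 0.25 [0.6185 0.121  0.    ]
rack_ledge [262.1 131.2] 0.86 [0.5729 0.1418 0.055 ]
```

View pics/w1.png

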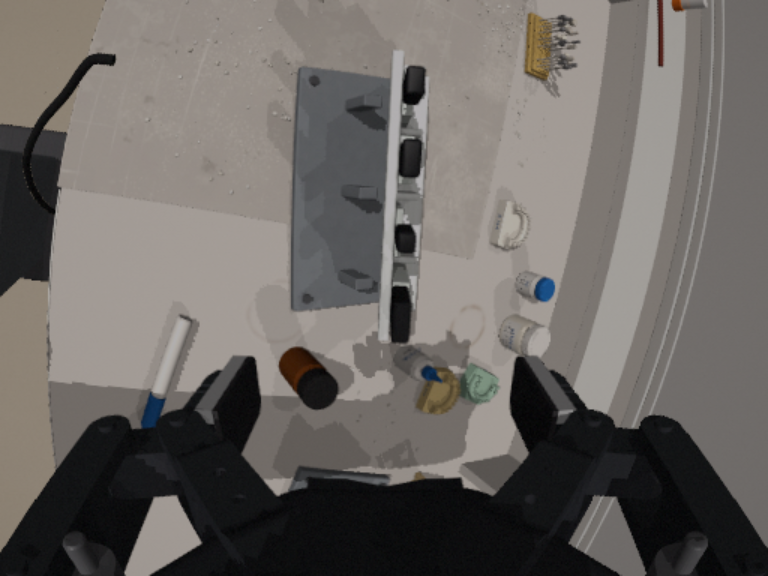

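```bash
python3 - <<'E'
from h import *
row([.50,-.31,.30],Rt(0),8)
E
```

```text
8 rows of [-48.6   0.8   1.9] [-0.   -0.94  1.64]
```

```bash
python3 -m inch '[[[100,-48.6,0.8,1.9,0,-0.94,1.64],[100,-48.6,0.8,1.9,0,-0.94,1.64],[100,-48.6,0.8,1.9,0,-0.94,1.64],[100,-48.6,0.8,1.9,0,-0.94,1.64],[100,-48.6,0.8,1.9,0,-0.94,1.64],[100,-48.6,0.8,1.9,0,-0.94,1.64],[100,-48.6,0.8,1.9,0,-0.94,1.64],[100,-48.6,0.8,1.9,0,-0.94,1.64]]]' && python3 -m inch '[[[100,0,0,0,0,0,0]]]'
python3 look.py w2 press@0,press_foot@.055,press_home@.153
```

```text
time: 4.78
ee_pos: [0.5, -0.3124, 0.2997]
tcp_rot: [150.0, -0.0, 89.9]
wrist_force: [1.6, -0.3, 0.3]
opening: 0.0854
grasp_force: 0.0
time: 4.9
ee_pos: [0.4997, -0.3132, 0.2984]
tcp_rot: [150.1, -0.1, 89.8]
wrist_force: [-1.1, 0.1, 0.0]
opening: 0.0856
grasp_force: 0.0
[-41.1 -12.6  -4.5  74.6  19.2  53.1]
press [220.9 122.7] 0.65 [ 0.6081 -0.2661  0.    ]
press_foot [250.9 124.2] 0.68 [ 0.6303 -0.2669  0.055 ]
press_home [254.2 126.3] 0.68 [ 0.5804 -0.2625  0.153 ]
press_home [166.4 281. ] 0.38 [ 0.4731 -0.415   0.153 ]
```

View pics/w2.png

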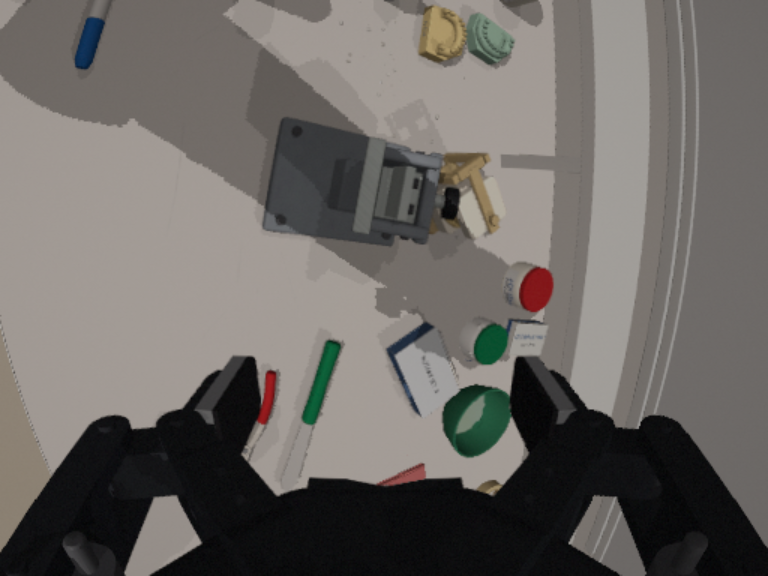

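```bash
python3 - <<'E'
import cv2,numpy as np
a=cv2.resize(cv2.imread("pics/w2.png"),(512,384))[74:166,170:300]; b=cv2.resize(cv2.imread("pics/w1.png"),(512,384))[30:235,185:295]
from h import viewer
c=viewer.camera("wrist"); c2=c["pixels"][74:166,170:300,::-1]
A=cv2.resize(c2,None,fx=4,fy=4,interpolation=cv2.INTER_CUBIC); B=cv2.resize(b,None,fx=2.5,fy=2.5,interpolation=cv2.INTER_CUBIC)
im=np.zeros((600,800,3),np.uint8); im[:A.shape[0],:A.shape[1]]=A; im[:B.shape[0],522:522+B.shape[1]]=B
im=cv2.convertScaleAbs(im,alpha=1.4,beta=15); cv2.imwrite("pics/crop1.png",im)
E
```

```text
(no output)
```

View pics/crop1.png

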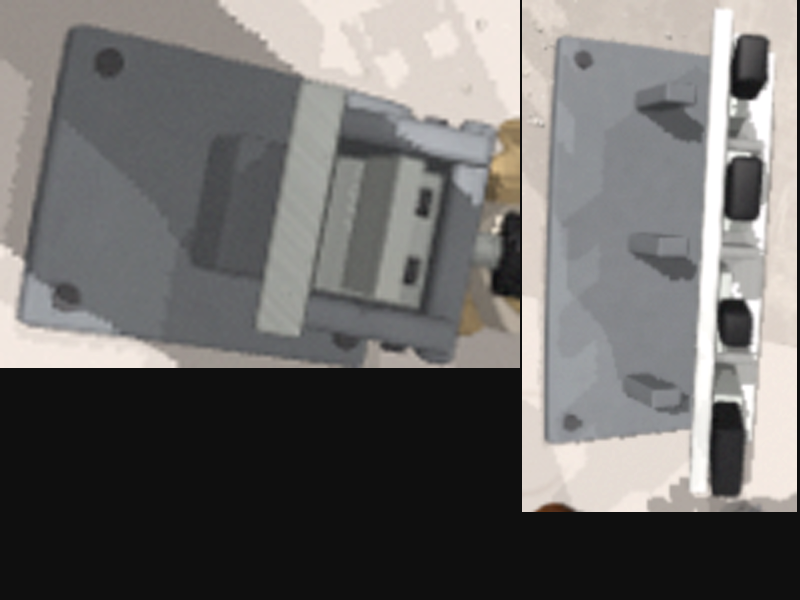

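```bash
python3 - <<'E'
from h import *
c=viewer.camera("wrist"); p,Q=cur(); R=np.array(c["R"]); off=Q.T@(-R.T@c["t"]-p); M=Q.T@R.T
def at(c,uv,z):
    o,d=ray(c,uv,True); return o+d*(z-o[2])/d[2]
def pr(x,y): return ((x+.5)/4-.5+170,(y+.5)/4-.5+74)
a,b=at(c,pr(346,92),.120),at(c,pr(300,334),.120)
y=a-b; yaw=np.degrees(np.arctan2(-y[0],y[1])); print("press bed edge",a,b,np.linalg.norm(y),yaw)
Z=Ro.from_euler("z",yaw,degrees=True).as_matrix(); org=(a+b)/2-Z@[-.0111,0,.120]; print("press origin",org,"home",org+Z@[-.022,0,.153])
for z in(.0,.012): 
    d,e=at(c,pr(70,27),z),at(c,pr(18,322),z); v=d-e; print("base front",d,e,np.linalg.norm(v),np.degrees(np.arctan2(-v[0],v[1])),"org from base", (d+e)/2+Z@[.0645,0,0])
p=np.array([.4294,.0684,.3106]);Q=Ro.from_euler("xyz",[149.9,.1,104.8],degrees=True).as_matrix()
c1=dict(c); c1["R"]=(Q@M).T; c1["t"]=-c1["R"]@(p+Q@off)
def rr(x,y): return ((x-522+.5)/2.5-.5+185,(y+.5)/2.5-.5+30)
a,b=at(c1,rr(733,10),.120),at(c1,rr(710,492),.120); y=a-b; yaw=np.degrees(np.arctan2(-y[0],y[1])); print("rack edge",a,b,np.linalg.norm(y),yaw)
Z=Ro.from_euler("z",yaw,degrees=True).as_matrix(); org=(a+b)/2-Z@[-.0111,0,.120]; print("rack origin",org)
for n,q in dict(l9=(276.,56),l12=(273.7,105),l6=(269,159),l15=(266.6,209.5)).items():
    X=at(c1,q,.153); print(n,X,Z.T@(X-org))
E
```

```text
press bed edge [ 0.60322949 -0.227099    0.12      ] [ 0.58774725 -0.29773261  0.12      ] 0.07231049095066058 -12.36318763371828
press origin [ 0.60633096 -0.2647924   0.        ] home [ 0.58484114 -0.26008203  0.153     ]
base front [ 0.55685774 -0.19793364  0.        ] [ 0.53375654 -0.30535273  0.        ] 0.1098750479211459 -12.13699081281905 org from base [ 0.60831139 -0.26545314  0.        ]
base front [ 0.55321984 -0.19908299  0.012     ] [ 0.5307723  -0.30346259  0.012     ] 0.10676606901172239 -12.136990812819096 org from base [ 0.60500032 -0.26508274  0.012     ]
rack edge [0.51096012 0.25957963 0.12      ] [0.56265347 0.01571084 0.12      ] 0.2492873686761992 11.967949385935743
rack origin [0.54766552 0.13994698 0.        ]
l9 [0.50838367 0.22287154 0.153     ] [-0.0212324   0.08926776  0.153     ]
l12 [0.51998506 0.16782965 0.153     ] [-0.02129692  0.03301655  0.153     ]
l6 [0.53013533 0.10726027 0.153     ] [-0.02392721 -0.02834108  0.153     ]
l15 [0.54315894 0.04826302 0.153     ] [-0.02342062 -0.08875659  0.153     ]
```

```bash
cat >> h.py <<'E'
RY,PY=12.,-12.3
RO=np.array([.5475,.140,0]); PO=np.array([.6063,-.2648,0])
def rackH(y): return RO+Rt(RY)@R0.T@[-.022,y,.153]
HOME=PO+Rt(PY)@R0.T@[-.022,0,.153]
def pose(H,yaw,back,ins=.016):   # TCP for handle centre H, 'back' m up the leaf
    R=Rt(yaw); return H+R[:,2]*(ins-back),R
E
python3 - <<'E'
from h import *
p,R=pose(rackH(-.0285),RY,.09); print(p); row(p,R,9)
E
```

```text
[0.49571479 0.09985601 0.21708574]
9 rows of [45.5 -1.3  9.9] [ 0.01  0.67 -1.15]
```

```bash
python3 -m inch '[[[45,45.5,-1.3,5,0,0.67,-1.15],[45,45.5,-1.3,5,0,0.67,-1.15],[45,45.5,-1.3,10,0,0.67,-1.15],[45,45.5,-1.3,10,0,0.67,-1.15],[45,45.5,-1.3,10,0,0.67,-1.15],[45,45.5,-1.3,10,0,0.67,-1.15],[45,45.5,-1.3,10,0,0.67,-1.15],[45,45.5,-1.3,10,0,0.67,-1.15]]]' && python3 -m inch '[[[45,45.5,-1.3,15,0,0.67,-1.15],[45,0,0,0,0,0,0]]]'
python3 - <<'E'
from h import *
p,R=pose(rackH(-.0285),RY,.0); row(p,R,1)
E
python3 look.py w3 leaf_6_handle@.153
```

```text
time: 6.2
ee_pos: [0.4957, 0.0556, 0.2349]
tcp_rot: [149.9, -0.0, 100.7]
wrist_force: [0.8, -0.3, 0.2]
opening: 0.0385
grasp_force: 0.0
time: 6.45
ee_pos: [0.493, 0.1027, 0.2201]
tcp_rot: [150.0, -0.1, 102.2]
wrist_force: [0.8, -0.6, 0.1]
opening: 0.0388
grasp_force: 0.0
1 rows of [-3.6  0.3 93.6] [-0.01 -0.17  0.18]
[ 11.4 -32.4 -27.8  64.6   0.4  89.4]
leaf_6_handle [255.4 202.9] 0.73 [0.5303 0.1085 0.153 ]
```

View pics/w3.png

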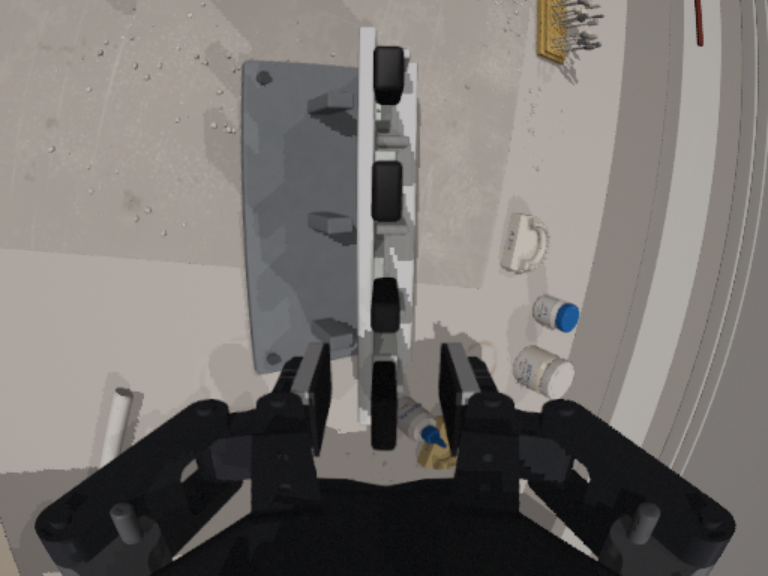

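```bash
python3 -m inch '[[[45,-3,0,40,0,0,0],[45,0,0.3,34,0,0,0],[45,0,0,14,0,0,0],[45,0,0,5.5,0,0,0],[45,0,0,0,0,0,0],[0,0,0,0,0,0,0],[0,0,0,0,0,0,0],[0,0,0,0,0,0,0]]]' 70
python3 - <<'E'
from h import *
p,R=pose(rackH(-.0285),RY,.0); print(p,cur()[0]); row(p,R,1)
E
```

```text
time: 7.55
ee_pos: [0.5405, 0.1061, 0.1412]
tcp_rot: [150.0, -0.0, 101.9]
wrist_force: [-8.1, -1.5, 6.5]
opening: 0.0132
grasp_force: 68.0
[0.53973143 0.10921203 0.13914349] [0.54051115 0.10612389 0.141249  ]
1 rows of [ 3.2 -1.2  1.8] [ 0.05  0.02 -0.11]
```

```bash
cat >> h.py <<'E'
def held(H,yaw,back,norm=0,off=(.0035,0,-.0142)):
    R=Rt(yaw); return H-R@np.array(off)-R[:,2]*back+R[:,1]*norm,R
E
python3 - <<'E'
from h import *
P,Q=cur(); s=(P-Q[:,2]*.15+Q[:,1]*.01,Q); print(s[0])
a=held(HOME,PY,.17,.004); print(a[0]); row(*a,10,s)
row(*held(HOME,PY,.095,.003),2,a)
E
```

```text
[0.47550178 0.09234821 0.27609711]
[ 0.51133214 -0.24767589  0.28992659]
10 rows of [-34.3   3.3   0.3] [ 0.   -1.21  2.09]
2 rows of [ 0.  -0.5 37.5] [0. 0. 0.]
```

```bash
python3 -m inch '[[[0,0,1,-20,0,0,0],[0,0,3,-40,0,0,0],[0,0,3,-50,0,0,0],[0,0,3,-50,0,0,0],[0,0,0,-15,0,0,0],[0,-20,1,0,0,-1,1.7],[0,-34,3,0,0,-1.21,2.09],[0,-34,3,0,0,-1.21,2.09]]]' 70 && python3 -m inch '[[[0,-34,3,0,0,-1.21,2.09],[0,-34,3,0,0,-1.21,2.09],[0,-34,3,0,0,-1.21,2.09],[0,-34,3,0,0,-1.21,2.09],[0,-34,3,0,0,-1.21,2.09],[0,-34,3,0,0,-1.21,2.09],[0,-34,3,0,0,-1.21,2.09],[0,0,0,0,0,0,0]]]'
python3 - <<'E'
from h import *
row(*held(HOME,PY,.17,.004),1)
row(*held(HOME,PY,.105,.004),1)
E
```

```text
time: 8.55
ee_pos: [0.4842, 0.0033, 0.2986]
tcp_rot: [150.1, -0.0, 95.1]
wrist_force: [-0.4, -0.0, -1.4]
opening: 0.013
grasp_force: 68.7
time: 9.55
ee_pos: [0.4929, -0.2353, 0.3085]
tcp_rot: [150.1, -0.0, 78.0]
wrist_force: [-0.1, -0.2, -2.0]
opening: 0.0131
grasp_force: 68.9
1 rows of [-8.3  8.6 26.3] [-0.13 -0.2   0.26]
1 rows of [-8.6  8.7 91.3] [-0.13 -0.2   0.26]
```

```bash
python3 -m inch '[[[0,-4,4,13,0,0,0],[0,-4.4,4.6,20,0,0,0],[0,0,0,30,0,-0.2,0.26],[0,0,0,20,0,0,0],[0,0,0,8,0,0,0],[0,0,0,0,0,0,0]]]' 70
python3 - <<'E'
from h import *
row(*held(HOME,PY,.105,.004),1)
row(*held(HOME,PY,.06,.002),1)
E
python3 look.py w4 leaf_6_handle@.24,press_foot@.04
```

```text
time: 10.3
ee_pos: [0.5436, -0.2524, 0.235]
tcp_rot: [150.1, 0.0, 77.9]
wrist_force: [-0.4, 0.8, -0.9]
opening: 0.0133
grasp_force: 68.7
1 rows of [-2.3 -0.7  1.2] [-0.06 -0.1   0.18]
1 rows of [-2.3 -2.6 46.2] [-0.06 -0.1   0.18]
[-28.8 -17.5 -16.1  62.4   8.3  75.4]
leaf_6_handle [256.4 251.2] 0.66 [ 0.5402 -0.2527  0.24  ]
press_foot [245.9 165.1] 0.77 [ 0.638  -0.2733  0.04  ]
```

View pics/w4.png

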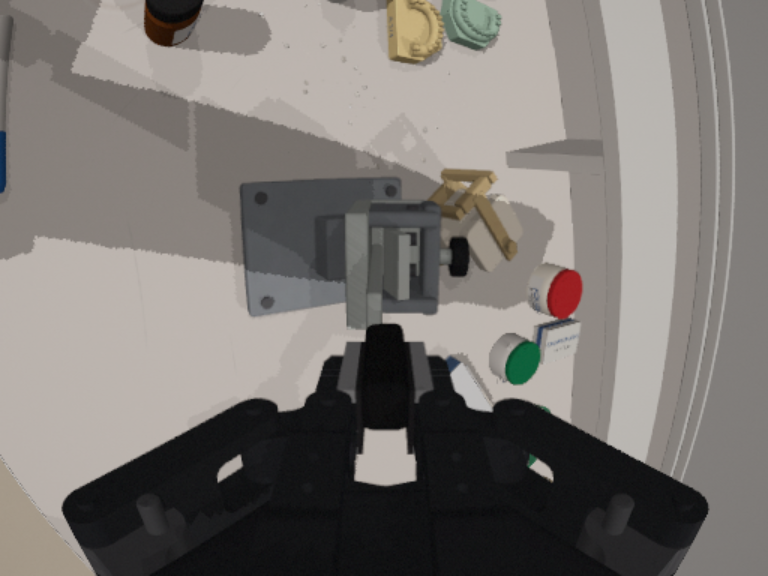

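```bash
python3 -m inch '[[[0,-2.3,0,10,0,0,0.1],[0,0,-1,16,0,0,0],[0,0,-1,16,0,0,0],[0,0,0,4,0,0,0],[0,0,0,0,0,0,0]]]' 70
python3 - <<'E'
from h import *
row(*held(HOME,PY,.06,.001),1)
row(*held(HOME,PY,.00,.00),1)
E
```

```text
time: 11.08
ee_pos: [0.5637, -0.2594, 0.1946]
tcp_rot: [150.0, -0.0, 77.8]
wrist_force: [-0.6, 0.5, -3.2]
opening: 0.0128
grasp_force: 68.7
1 rows of [ 0.3 -1.8  0.6] [-0.03 -0.07  0.05]
1 rows of [ 0.2 -2.8 60.6] [-0.03 -0.07  0.05]
```

```bash
python3 -m inch '[[[0,0,-0.5,10,0,0,0],[0,0,-0.5,10,0,0,0],[0,0,-0.5,10,0,0,0],[0,0,0,0,0,0,0]]]' 70;python3 -m inch '[[[0,0,0,8,0,0,0],[0,0,0,7,0,0,0],[0,0,0,0,0,0,0]]]' 70
python3 - <<'E'
from h import *
row(*held(HOME,PY,.00,.00),1)
E
```

```text
time: 11.58
ee_pos: [0.5773, -0.2623, 0.1674]
tcp_rot: [150.0, -0.0, 77.8]
wrist_force: [0.0, 0.2, -1.6]
opening: 0.0127
grasp_force: 68.8
time: 11.95
ee_pos: [0.5845, -0.2639, 0.1547]
tcp_rot: [150.0, -0.0, 77.8]
wrist_force: [-0.0, -0.2, -2.2]
opening: 0.0134
grasp_force: 68.8
1 rows of [ 0.3 -1.3 15.4] [-0.02 -0.07  0.05]
```

```bash
python3 -m inch '[[[0,0,-0.3,6,0,0,0],[0,0,-0.2,5,0,0,0],[0,0,0,2,0,0,0],[0,0,0,0,0,0,0]]]' 70;python3 -m inch '[[[0,0,0,1.5,0,0,0],[0,0,0,1.5,0,0,0],[0,0,0,0,0,0,0]]]' 70
python3 - <<'E'
from h import *
row(*held(HOME,PY,.00,.00),1)
E
```

```text
time: 12.45
ee_pos: [0.5904, -0.2653, 0.1438]
tcp_rot: [150.0, -0.0, 77.8]
wrist_force: [-0.5, -0.1, -1.5]
opening: 0.0128
grasp_force: 68.8
time: 12.82
ee_pos: [0.592, -0.2657, 0.1415]
tcp_rot: [150.0, -0.0, 77.8]
wrist_force: [1.3, -0.8, -1.5]
opening: 0.0129
grasp_force: 68.9
1 rows of [ 0.4 -1.4  0.2] [ 0.04 -0.05  0.05]
```

```bash
for i in 1; do python3 -m inch '[[[0,0,0,1,0,0,0],[0,0,0,0,0,0,0]]]' 70; python3 -m inch '[[[0,0,0,1.5,0,0,0],[0,0,0,0,0,0,0]]]' 70;done
python3 - <<'E'
from h import *
row(*held(HOME,PY,.00,.00),1)
E
```

```text
time: 13.08
ee_pos: [0.5924, -0.2658, 0.1412]
tcp_rot: [149.9, -0.0, 77.8]
wrist_force: [-3.6, 0.4, 4.3]
opening: 0.0131
grasp_force: 69.8
time: 13.32
ee_pos: [0.593, -0.2661, 0.1414]
tcp_rot: [149.9, 0.0, 77.7]
wrist_force: [-15.0, 3.4, 16.3]
opening: 0.0128
grasp_force: 72.2
1 rows of [ 0.6 -2.3 -0.5] [ 0.12 -0.01  0.05]
```

```bash
python3 -m inch '[[[0,0,0.3,-10,0,0,0],[0,0,0.3,-30,0,0,0],[0,0,0.3,-50,0,0,0],[0,0,1,-50,0,0,0],[0,0,0,-40,0,0,0],[0,0,0,-10,0,0,0],[0,0,0,0,0,0,0]]]' 70
python3 - <<'E'
from h import *
a=held(rackH(-.0285),RY,.19,.006); row(*a,10)
E
```

```text
time: 14.2
ee_pos: [0.5019, -0.2462, 0.304]
tcp_rot: [150.0, -0.0, 77.8]
wrist_force: [-0.5, 0.7, -2.4]
opening: 0.0129
grasp_force: 69.7
10 rows of [33.4 -4.8 -3.3] [ 0.    1.21 -2.1 ]
```

```bash
python3 -m inch '[[[0,33.4,-4.8,-3.3,0,1.21,-2.1],[0,33.4,-4.8,-3.3,0,1.21,-2.1],[0,33.4,-4.8,-3.3,0,1.21,-2.1],[0,33.4,-4.8,-3.3,0,1.21,-2.1],[0,33.4,-4.8,-3.3,0,1.21,-2.1],[0,33.4,-4.8,-3.3,0,1.21,-2.1],[0,33.4,-4.8,-3.3,0,1.21,-2.1],[0,33.4,-4.8,-3.3,0,1.21,-2.1]]]' && python3 -m inch '[[[0,33.4,-4.8,-3.3,0,1.21,-2.1],[0,33.4,-4.8,-3.3,0,1.21,-2.1],[0,0,0,0,0,0,0]]]'
python3 - <<'E'
from h import *
a=held(rackH(-.0285),RY,.19,.006); row(*a,1); row(*held(rackH(-.0285),RY,.09,.004),1); row(*held(rackH(-.0285),RY,.0,.002),1)
E
```

```text
time: 15.2
ee_pos: [0.473, 0.0235, 0.3054]
tcp_rot: [150.2, -0.0, 97.3]
wrist_force: [0.4, 0.4, -2.2]
opening: 0.013
grasp_force: 69.7
time: 15.58
ee_pos: [0.4515, 0.0885, 0.3069]
tcp_rot: [150.2, -0.0, 102.2]
wrist_force: [1.1, -0.7, -1.8]
opening: 0.0129
grasp_force: 69.6
1 rows of [-1.5  0.6 -1.2] [-0.16 -0.11  0.18]
1 rows of [-1.7 -1.1 98.8] [-0.16 -0.11  0.18]
1 rows of [ -1.9  -2.9 188.8] [-0.16 -0.11  0.18]
```

```bash
python3 -m inch '[[[0,-1.7,0,30,-0.1,-0.1,0.1],[0,0,0,45,0,0,0],[0,0,-0.5,40,0,0,0],[0,0,-0.5,30,0,0,0],[0,0,-0.5,20,0,0,0],[0,0,-0.5,13,0,0,0],[0,0,-0.3,5,0,0,0],[0,0,0,0,0,0,0]]]' 70
python3 - <<'E'
from h import *
row(*held(rackH(-.0285),RY,.0,.0012),1)
E
```

```text
time: 16.58
ee_pos: [0.5401, 0.1032, 0.1497]
tcp_rot: [149.9, 0.0, 101.9]
wrist_force: [1.0, -0.2, -2.9]
opening: 0.0134
grasp_force: 69.7
1 rows of [ 2.4 -3.3  7.8] [ 0.1   0.11 -0.1 ]
```

```bash
python3 -m inch '[[[0,2,-1.5,3,0,0,0],[0,0,-1,3.5,0,0,0],[0,0,0,0,0,0,0],[45,0,0,0,0,0,0],[45,0,0,0,0,0,0],[45,0,0,0,0,0,0],[45,0,0,-30,0,0,0],[45,0,0,-60,0,0,0]]]' 70
python3 - <<'E'
from h import *
a=pose(rackH(.089),RY,.09); row(*a,3); row(*a,4)
E
python3 look.py w5 leaf_6_handle@.153,leaf_9_handle@.153,leaf_12_handle@.153
```

```text
time: 17.58
ee_pos: [0.4953, 0.0961, 0.2191]
tcp_rot: [150.1, 0.0, 101.9]
wrist_force: [0.6, -0.8, 1.1]
opening: 0.0384
grasp_force: 0.0
3 rows of [40.4 -0.   0.7] [-0.04  0.03 -0.03]
4 rows of [30.3 -0.   0.6] [-0.03  0.03 -0.02]
[ 10.7 -32.7 -27.2  65.    0.6  88.9]
leaf_6_handle [256.1 195.5] 0.86 [0.5312 0.1077 0.153 ]
leaf_9_handle [257.   40.2] 0.68 [0.5078 0.2224 0.153 ]
leaf_12_handle [267.4 266.4] 0.72 [0.5559 0.0451 0.153 ]
leaf_12_handle [258.2 117.6] 0.69 [0.5207 0.1661 0.153 ]
```

```bash
python3 -m inch '[[[45,40.4,0,0.7,0,0,0],[45,40.4,0,0.7,0,0,0],[45,40.4,0,0.7,0,0,0],[45,0,0,0,0,0,0]]]' 70
python3 - <<'E'
from h import *
row(*pose(rackH(.089),RY,.0),1)
E
python3 look.py w6 leaf_9_handle@.153
```

```text
time: 18.27
ee_pos: [0.4717, 0.2173, 0.2168]
tcp_rot: [150.0, 0.1, 102.1]
wrist_force: [0.6, -1.0, -0.1]
opening: 0.0384
grasp_force: 0.0
1 rows of [-2.4 -0.7 89.3] [-0.04  0.03  0.12]
[ 29.3 -29.1 -26.1  64.2  -8.6 105.1]
leaf_9_handle [254.  206.8] 0.58 [0.5064 0.2206 0.153 ]
```

View pics/w6.png

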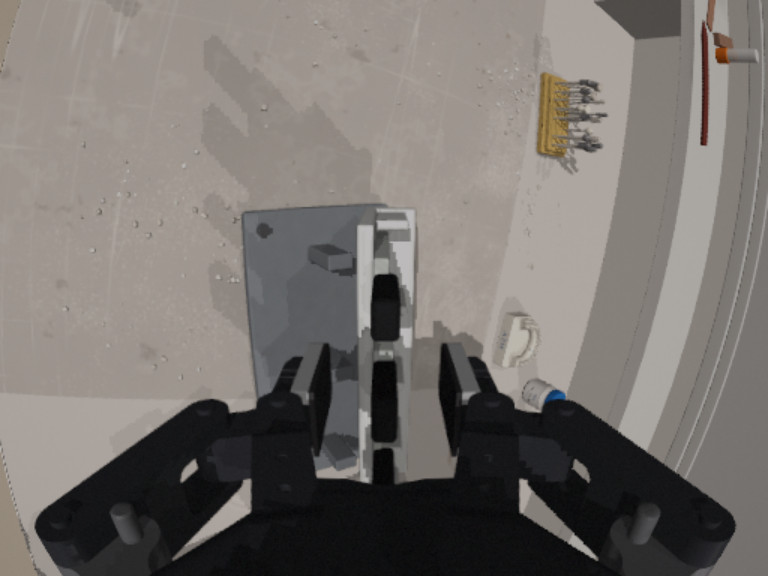

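```bash
python3 -m inch '[[[45,-1,-0.3,35,0,0,0],[45,0,-0.3,30,0,0,0],[45,0,0,14,0,0,0],[45,0,0,0,0,0,0]]]' 70
python3 - <<'E'
from h import *
p,R=pose(rackH(.089),RY,.0); row(p,R,1); print((R.T@(np.array([.5064,.2206,.153])-cur()[0])))
E
```

```text
time: 18.88
ee_pos: [0.5111, 0.2211, 0.1492]
tcp_rot: [150.0, 0.1, 101.8]
wrist_force: [0.1, -0.3, 0.2]
opening: 0.0382
grasp_force: 0.0
1 rows of [ 2.1 -1.  11.1] [ 0.02  0.17 -0.14]
[ 0.00044318 -0.00220001 -0.00560478]
```

```bash
python3 -m inch '[[[45,1.2,-0.6,6,0,0,0],[45,0,0,3,0,0,0],[45,0,0,0,0,0,0],[0,0,0,0,0,0,0],[0,0,0,0,0,0,0],[0,0,0,0,0,0,0]]]' 80
python3 - <<'E'
from h import *
p,R=pose(rackH(.089),RY,.0); row(p,R,1); q=cur()[0]; print(R.T@(np.array([.5064,.2206,.153])-q),R.T@(rackH(.089)-q))
E
```

```text
time: 19.62
ee_pos: [0.5148, 0.2242, 0.1427]
tcp_rot: [149.8, 0.0, 101.9]
wrist_force: [-4.6, -0.4, 3.9]
opening: 0.0134
grasp_force: 78.7
1 rows of [-0.2 -1.4  3.3] [ 0.15  0.09 -0.08]
[-0.00182229 -0.00260673 -0.01342431] [-0.00020616 -0.00135607 -0.01270212]
```

```bash
python3 -m inch '[[[0,0,1,-20,0,0,0],[0,0,2,-40,0,0,0],[0,0,2,-50,0,0,0],[0,0,2,-50,0,0,0],[0,0,1,-30,0,0,0],[0,0,0,0,0,0,0]]]'
python3 - <<'E'
from h import *
row(*held(HOME,PY,.19,.004,(-.001,0,-.0127)),12)
E
```

```text
time: 20.38
ee_pos: [0.4283, 0.2064, 0.3127]
tcp_rot: [149.7, -0.0, 101.9]
wrist_force: [0.4, -0.4, -3.1]
opening: 0.0128
grasp_force: 79.5
12 rows of [-37.6   4.7   3.1] [ 0.03 -1.01  1.74]
```

```bash
python3 -m inch '[[[0,-37.6,4.7,3.1,0,-1.01,1.74],[0,-37.6,4.7,3.1,0,-1.01,1.74],[0,-37.6,4.7,3.1,0,-1.01,1.74],[0,-37.6,4.7,3.1,0,-1.01,1.74],[0,-37.6,4.7,3.1,0,-1.01,1.74],[0,-37.6,4.7,3.1,0,-1.01,1.74],[0,-37.6,4.7,3.1,0,-1.01,1.74],[0,-37.6,4.7,3.1,0,-1.01,1.74]]]' && python3 -m inch '[[[0,-37.6,4.7,3.1,0,-1.01,1.74],[0,-37.6,4.7,3.1,0,-1.01,1.74],[0,-37.6,4.7,3.1,0,-1.01,1.74],[0,-37.6,4.7,3.1,0,-1.01,1.74],[0,0,0,0,0,0,0]]]'
python3 - <<'E'
from h import *
row(*held(HOME,PY,.19,.004,(-.001,0,-.0127)),1)
row(*held(HOME,PY,.09,.003,(-.001,0,-.0127)),1)
E
```

```text
time: 21.38
ee_pos: [0.4982, -0.0905, 0.3055]
tcp_rot: [150.0, 0.0, 85.7]
wrist_force: [0.1, -0.1, -1.6]
opening: 0.0126
grasp_force: 79.3
time: 22.0
ee_pos: [0.501, -0.243, 0.3036]
tcp_rot: [150.1, -0.0, 77.5]
wrist_force: [-0.1, 0.4, -2.4]
opening: 0.0131
grasp_force: 79.5
1 rows of [ 2.2  2.7 -4.1] [-0.09  0.08 -0.15]
1 rows of [ 2.3  1.9 95.9] [-0.09  0.08 -0.15]
```

```bash
python3 -m inch '[[[0,2,2,30,0,0,-0.15],[0,0,0,40,0,0,0],[0,0,0,16,0,0,0],[0,0,0,5,0,0,0],[0,0,0,0,0,0,0]]]'
python3 - <<'E'
from h import *
row(*held(HOME,PY,.07,.002,(-.001,0,-.0127)),1)
E
```

```text
time: 22.62
ee_pos: [0.5483, -0.2489, 0.2301]
tcp_rot: [149.8, 0.1, 77.9]
wrist_force: [0.7, 0.8, -1.4]
opening: 0.0133
grasp_force: 79.4
1 rows of [-2.2 -3.6 28.5] [0.18 0.03 0.22]
```

```bash
python3 -m inch '[[[0,-2,-2,10,0.15,0,0.2],[0,0,-1.5,10,0,0,0],[0,0,0,8,0,0,0],[0,0,0,0,0,0,0]]]'; python3 -m inch '[[[0,0,-0.5,6,0,0,0],[0,0,-0.5,6,0,0,0],[0,0,0,0,0,0,0]]]'
python3 - <<'E'
from h import *
row(*held(HOME,PY,.0,.001,(-.001,0,-.0127)),1)
E
```

```text
time: 23.12
ee_pos: [0.5585, -0.2532, 0.2023]
tcp_rot: [150.1, 0.0, 77.7]
wrist_force: [-0.5, -0.0, -1.9]
opening: 0.013
grasp_force: 79.4
time: 23.5
ee_pos: [0.5637, -0.2544, 0.1921]
tcp_rot: [150.0, 0.0, 77.7]
wrist_force: [1.5, 0.2, -1.3]
opening: 0.0133
grasp_force: 79.3
1 rows of [-0.1  0.4 57.4] [-0.01  0.02  0.01]
```

Next, down to the flat of the shoe in small steps, watching the force.

```bash
python3 -m inch '[[[0,0,0,7,0,0,0],[0,0,0,7,0,0,0],[0,0,0,0,0,0,0]]]'; python3 -m inch '[[[0,0,0,6,0,0,0],[0,0,0,0,0,0,0]]]';python3 -m inch '[[[0,0,0,5,0,0,0],[0,0,0,5,0,0,0],[0,0,0,0,0,0,0]]]'
python3 - <<'E'
from h import *
row(*held(HOME,PY,.0,.001,(-.001,0,-.0127)),1)
E
```

```text
time: 23.88
ee_pos: [0.5706, -0.2559, 0.1797]
tcp_rot: [150.0, 0.0, 77.7]
wrist_force: [0.7, -0.9, -1.2]
opening: 0.0129
grasp_force: 79.3
time: 24.12
ee_pos: [0.5734, -0.2566, 0.1747]
tcp_rot: [150.0, 0.0, 77.7]
wrist_force: [0.9, -1.2, -2.4]
opening: 0.0128
grasp_force: 79.3
time: 24.5
ee_pos: [0.5783, -0.2576, 0.166]
tcp_rot: [150.0, 0.0, 77.7]
wrist_force: [1.2, 0.7, -0.7]
opening: 0.013
grasp_force: 79.3
1 rows of [-0.1  0.4 27.4] [-0.02  0.02  0.  ]
```

```bash
python3 -m inch '[[[0,0,0,6,0,0,0],[0,0,0,6,0,0,0],[0,0,0,0,0,0,0]]]'; python3 -m inch '[[[0,0,0,6,0,0,0],[0,0,0,5,0,0,0],[0,0,0,0,0,0,0]]]';python3 -m inch '[[[0,0,0,3,0,0,0],[0,0,0,0,0,0,0]]]';python3 -m inch '[[[0,0,0,1.5,0,0,0],[0,0,0,0,0,0,0]]]'
python3 - <<'E'
from h import *
row(*held(HOME,PY,.0,.001,(-.001,0,-.0127)),1)
E
```

```text
time: 24.88
ee_pos: [0.5842, -0.2589, 0.1555]
tcp_rot: [150.0, 0.0, 77.7]
wrist_force: [1.3, 0.6, -0.6]
opening: 0.0129
grasp_force: 79.3
time: 25.25
ee_pos: [0.5896, -0.2601, 0.1461]
tcp_rot: [150.0, 0.0, 77.7]
wrist_force: [1.8, -0.0, -2.4]
opening: 0.0134
grasp_force: 79.3
time: 25.5
ee_pos: [0.5909, -0.2604, 0.1438]
tcp_rot: [150.0, 0.0, 77.7]
wrist_force: [1.1, 0.2, -1.2]
opening: 0.0131
grasp_force: 79.3
time: 25.75
ee_pos: [0.5918, -0.2606, 0.1428]
tcp_rot: [150.0, 0.0, 77.7]
wrist_force: [0.7, 0.4, 0.1]
opening: 0.0129
grasp_force: 79.5
1 rows of [0.  0.1 0.5] [0.02 0.03 0.  ]
```

```bash
python3 -m inch '[[[0,0,0,1,0,0,0],[0,0,0,0,0,0,0]]]'; python3 -m inch '[[[0,0,0,-3,0,0,0],[0,0,0,-3,0,0,0]]]'; python3 -m inch '[[[0,0,0.3,-20,0,0,0],[0,0,0.3,-50,0,0,0],[0,0,1,-50,0,0,0],[0,0,1,-50,0,0,0],[0,0,0,-15,0,0,0],[0,0,0,0,0,0,0]]]'
python3 - <<'E'
from h import *
row(*held(rackH(.089),RY,.19,.006,(-.001,0,-.0127)),12)
E
```

```text
time: 26.0
ee_pos: [0.5921, -0.2609, 0.1428]
tcp_rot: [150.0, 0.0, 77.7]
wrist_force: [-5.6, 1.1, 7.7]
opening: 0.0128
grasp_force: 80.9
time: 26.25
ee_pos: [0.5891, -0.26, 0.1469]
tcp_rot: [150.0, 0.0, 77.7]
wrist_force: [1.6, -0.5, -1.6]
opening: 0.0129
grasp_force: 79.3
time: 27.0
ee_pos: [0.5011, -0.2409, 0.3086]
tcp_rot: [150.0, 0.0, 77.7]
wrist_force: [-0.3, -0.5, -3.0]
opening: 0.0127
grasp_force: 80.8
12 rows of [37.4 -6.1 -3.6] [ 0.    1.02 -1.75]
```

Foot stop reached with no drag in or out: the 9 mm leaf is loose, so it goes back to the rack.

```bash
python3 -m inch '[[[0,37.4,-6.1,-3.6,0,1.02,-1.75],[0,37.4,-6.1,-3.6,0,1.02,-1.75],[0,37.4,-6.1,-3.6,0,1.02,-1.75],[0,37.4,-6.1,-3.6,0,1.02,-1.75],[0,37.4,-6.1,-3.6,0,1.02,-1.75],[0,37.4,-6.1,-3.6,0,1.02,-1.75],[0,37.4,-6.1,-3.6,0,1.02,-1.75],[0,37.4,-6.1,-3.6,0,1.02,-1.75]]]' && python3 -m inch '[[[0,37.4,-6.1,-3.6,0,1.02,-1.75],[0,37.4,-6.1,-3.6,0,1.02,-1.75],[0,37.4,-6.1,-3.6,0,1.02,-1.75],[0,37.4,-6.1,-3.6,0,1.02,-1.75],[0,0,0,0,0,0,0]]]'
python3 - <<'E'
from h import *
row(*held(rackH(.089),RY,.10,.006,(-.001,0,-.0127)),1)
E
```

```text
time: 28.0
ee_pos: [0.4718, 0.0628, 0.306]
tcp_rot: [150.2, -0.0, 94.0]
wrist_force: [-0.2, -0.2, -0.5]
opening: 0.0128
grasp_force: 80.7
time: 28.62
ee_pos: [0.4251, 0.2085, 0.3064]
tcp_rot: [150.2, -0.0, 102.2]
wrist_force: [-0.1, -0.2, -2.3]
opening: 0.0129
grasp_force: 80.7
1 rows of [-2.7  1.9 87.3] [-0.23 -0.13  0.19]
```

```bash
python3 -m inch '[[[0,-1.5,1,35,-0.2,-0.1,0.2],[0,0,0.5,35,0,0,0],[0,0,0,15,0,0,0],[0,0,0,0,0,0,0]]]'
python3 - <<'E'
from h import *
row(*held(rackH(.089),RY,.0,.0015,(-.001,0,-.0127)),1)
E
```

```text
time: 29.12
ee_pos: [0.469, 0.2134, 0.2349]
tcp_rot: [150.0, -0.0, 101.7]
wrist_force: [-0.2, -0.1, -1.2]
opening: 0.0126
grasp_force: 80.5
1 rows of [  2.1  -5.3 103.4] [ 0.03  0.11 -0.27]
```

```bash
python3 -m inch '[[[0,2,-1,30,0,0,-0.2],[0,1,-1,35,0,0,0],[0,1,-1,20,0,0,0],[0,0,-0.5,10,0,0,0],[0,0,0,0,0,0,0]]]'
python3 - <<'E'
from h import *
row(*held(rackH(.089),RY,.0,.0015,(-.001,0,-.0127)),1)
E
```

```text
time: 29.75
ee_pos: [0.5122, 0.2272, 0.1534]
tcp_rot: [149.8, 0.0, 101.9]
wrist_force: [0.6, -0.2, -1.2]
opening: 0.0131
grasp_force: 80.7
1 rows of [-2.6 -3.5 10.2] [ 0.21  0.04 -0.06]
```

```bash
python3 -m inch '[[[0,-2,-2,4,0.2,0,0],[0,0,-1.2,4,0,0,0],[0,0,0,1,0,0,0],[45,0,0,0,0,0,0],[45,0,0,0,0,0,0],[45,0,0,0,0,0,0],[45,0,0,-40,0,0,0],[45,0,0,-50,0,0,0]]]'
python3 - <<'E'
from h import *
row(*pose(rackH(.032),RY,.09),2)
E
python3 look.py w7 leaf_9_handle@.153,leaf_12_handle@.153
```

```text
time: 30.75
ee_pos: [0.4694, 0.2159, 0.2213]
tcp_rot: [150.1, 0.0, 101.9]
wrist_force: [0.7, 0.2, 0.0]
opening: 0.0386
grasp_force: 0.0
2 rows of [-29.2  -0.3   2.3] [-0.05  0.04 -0.02]
[ 29.5 -29.6 -25.2  65.2  -8.7 105.4]
leaf_12_handle [256.8 265.9] 0.85 [0.5205 0.1651 0.153 ]
leaf_12_handle [249.4 165.6] 0.4 [0.496  0.2496 0.153 ]
```

```bash
python3 -m inch '[[[45,-29.2,-0.3,2.3,0,0,0],[45,-29.2,-0.3,2.3,0,0,0],[45,0,0,0,0,0,0]]]'
python3 - <<'E'
from h import *
row(*pose(rackH(.032),RY,.01),1)
E
python3 look.py w8 leaf_9_handle@.153,leaf_12_handle@.153
```

```text
time: 31.28
ee_pos: [0.4843, 0.158, 0.2159]
tcp_rot: [150.1, 0.0, 101.8]
wrist_force: [0.5, 0.3, -0.3]
opening: 0.0385
grasp_force: 0.0
1 rows of [ 1.4 -0.1 78.6] [-0.07  0.12 -0.16]
[ 20.6 -31.3 -27.6  64.1  -4.4  97.6]
leaf_9_handle [254.3 122.7] 0.84 [0.5056 0.2235 0.153 ]
leaf_9_handle [255.9 201.1] 0.71 [0.519 0.166 0.153]
leaf_12_handle [257.9 202.6] 0.87 [0.521  0.1649 0.153 ]
leaf_12_handle [250.6 114.8] 0.5 [0.5015 0.2286 0.153 ]
```

View pics/w8.png

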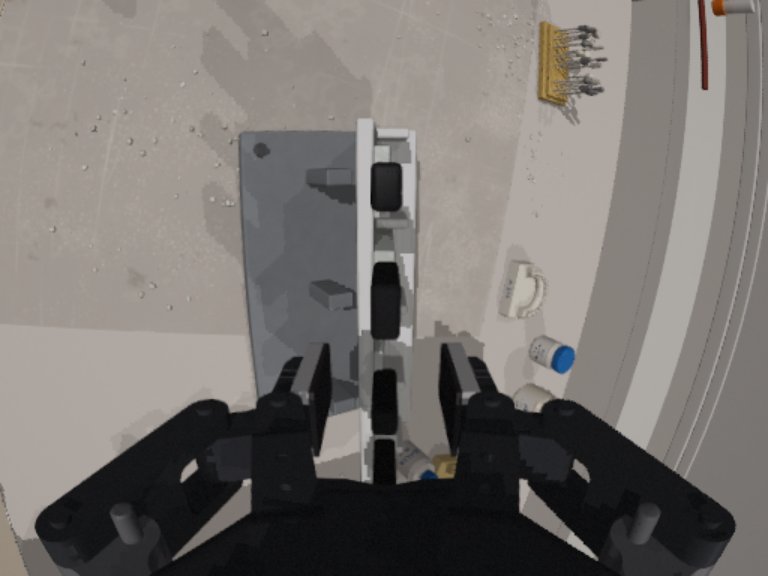

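```bash
python3 -m inch '[[[45,0.5,0,35,0,0,0],[45,0.5,0,30,0,0,0],[45,0.5,0,13,0,0,0],[45,0,0,0,0,0,0]]]'
python3 - <<'E'
from h import *
p,R=pose(rackH(.032),RY,.003); row(p,R,1); print((R.T@(np.array([.521,.1649,.153])-cur()[0])))
E
```

```text
time: 31.92
ee_pos: [0.5215, 0.1695, 0.1488]
tcp_rot: [150.1, 0.0, 102.0]
wrist_force: [0.0, 0.3, -0.6]
opening: 0.0384
grasp_force: 0.0
1 rows of [-2.2 -0.2  8. ] [-0.09  0.03 -0.01]
[-0.00435888  0.00082841 -0.00436358]
```

```bash
python3 -m inch '[[[45,-3,-0.5,5,0,0,0],[45,0,0,3,0,0,0],[45,0,0,0,0,0,0],[0,0,0,0,0,0,0],[0,0,0,0,0,0,0],[0,0,0,0,0,0,0]]]' 110
python3 - <<'E'
from h import *
R=Rt(RY); q=cur()[0]; print(R.T@(np.array([.521,.1649,.153])-q),R.T@(rackH(.032)-q))
E
```

```text
time: 32.67
ee_pos: [0.5261, 0.1669, 0.1431]
tcp_rot: [149.9, 0.0, 101.9]
wrist_force: [-3.2, -1.2, 5.6]
opening: 0.0131
grasp_force: 108.3
[-0.00092994  0.00025462 -0.01128878] [ 0.00120452 -0.00083322 -0.01191673]
```

```bash
python3 -m inch '[[[0,0,1,-20,0,0,0],[0,0,2,-40,0,0,0],[0,0,2,-50,0,0,0],[0,0,2,-50,0,0,0],[0,0,1,-30,0,0,0],[0,0,0,0,0,0,0]]]'
python3 - <<'E'
from h import *
row(*held(HOME,PY,.19,.004,(0,0,-.0119)),11)
E
```

```text
time: 33.42
ee_pos: [0.4399, 0.1489, 0.3131]
tcp_rot: [149.8, -0.0, 102.0]
wrist_force: [-0.4, 0.3, -2.2]
opening: 0.0128
grasp_force: 109.1
11 rows of [-35.9   4.2   2.8] [ 0.02 -1.11  1.91]
```

```bash
python3 -m inch '[[[0,-35.9,4.2,2.8,0,-1.11,1.91],[0,-35.9,4.2,2.8,0,-1.11,1.91],[0,-35.9,4.2,2.8,0,-1.11,1.91],[0,-35.9,4.2,2.8,0,-1.11,1.91],[0,-35.9,4.2,2.8,0,-1.11,1.91],[0,-35.9,4.2,2.8,0,-1.11,1.91],[0,-35.9,4.2,2.8,0,-1.11,1.91],[0,-35.9,4.2,2.8,0,-1.11,1.91]]]' && python3 -m inch '[[[0,-35.9,4.2,2.8,0,-1.11,1.91],[0,-35.9,4.2,2.8,0,-1.11,1.91],[0,-35.9,4.2,2.8,0,-1.11,1.91],[0,0,0,0,0,0,0]]]'
python3 - <<'E'
from h import *
row(*held(HOME,PY,.11,.003,(0,0,-.0119)),1)
E
```

```text
time: 34.42
ee_pos: [0.5009, -0.1351, 0.3057]
tcp_rot: [150.2, 0.0, 84.2]
wrist_force: [-0.2, 1.0, -0.6]
opening: 0.0126
grasp_force: 108.7
time: 34.92
ee_pos: [0.5006, -0.2443, 0.3043]
tcp_rot: [150.2, 0.0, 77.5]
wrist_force: [-0.4, 1.1, -2.5]
opening: 0.0127
grasp_force: 108.7
1 rows of [ 2.7  1.8 75.7] [-0.22  0.13 -0.2 ]
```

```bash
python3 -m inch '[[[0,1,1,30,-0.2,0,-0.2],[0,0,0.8,30,0,0,0],[0,0,0,14,0,0,0],[0,0,0,0,0,0,0]]]'
python3 - <<'E'
from h import *
row(*held(HOME,PY,.06,.001,(0,0,-.0119)),1)
E
```

```text
time: 35.42
ee_pos: [0.5387, -0.2491, 0.2428]
tcp_rot: [149.9, 0.1, 77.9]
wrist_force: [-0.1, -0.0, -1.8]
opening: 0.0128
grasp_force: 108.7
1 rows of [-0.9 -2.9 53.3] [0.07 0.03 0.2 ]
```

```bash
python3 -m inch '[[[0,-0.9,-1,15,0,0,0.2],[0,0,-1,12,0,0,0],[0,0,-1,10,0,0,0],[0,0,0,0,0,0,0]]]'; python3 -m inch '[[[0,0,-0.3,6,0,0,0],[0,0,0,0,0,0,0]]]'
python3 - <<'E'
from h import *
row(*held(HOME,PY,.0,.0005,(0,0,-.0119)),1)
E
```

```text
time: 35.92
ee_pos: [0.5542, -0.254, 0.2098]
tcp_rot: [149.9, 0.0, 77.6]
wrist_force: [-1.1, -0.1, -1.1]
opening: 0.0127
grasp_force: 108.8
time: 36.17
ee_pos: [0.5571, -0.2547, 0.2055]
tcp_rot: [149.8, 0.1, 77.6]
wrist_force: [-0.3, -0.2, -1.3]
opening: 0.0128
grasp_force: 108.8
1 rows of [ 0.7 -1.6 71.5] [ 0.2   0.09 -0.02]
```

```bash
python3 -m inch '[[[0,0.3,-0.5,8,0.2,0,0],[0,0.3,-0.5,6,0,0,0],[0,0,0,0,0,0,0]]]'; python3 -m inch '[[[0,0,0,5,0,0,0],[0,0,0,0,0,0,0]]]'; python3 -m inch '[[[0,0,0,5,0,0,0],[0,0,0,0,0,0,0]]]';  python3 -m inch '[[[0,0,0,5,0,0,0],[0,0,0,0,0,0,0]]]'
python3 - <<'E'
from h import *
row(*held(HOME,PY,.0,.0005,(0,0,-.0119)),1)
E
```

```text
time: 36.55
ee_pos: [0.5633, -0.2554, 0.1924]
tcp_rot: [150.0, 0.1, 77.7]
wrist_force: [0.4, -0.0, -0.7]
opening: 0.0126
grasp_force: 108.8
time: 36.8
ee_pos: [0.5656, -0.256, 0.1885]
tcp_rot: [150.0, 0.1, 77.6]
wrist_force: [-0.6, -0.6, -3.3]
opening: 0.0126
grasp_force: 108.7
time: 37.05
ee_pos: [0.5681, -0.2566, 0.1841]
tcp_rot: [150.0, 0.1, 77.6]
wrist_force: [0.2, -0.4, -2.5]
opening: 0.0123
grasp_force: 108.9
time: 37.3
ee_pos: [0.5706, -0.2571, 0.1797]
tcp_rot: [150.0, 0.1, 77.6]
wrist_force: [-0.3, -0.5, -2.5]
opening: 0.0127
grasp_force: 108.7
1 rows of [ 0.2 -0.3 42.3] [-0.    0.09 -0.02]
```

```bash
python3 -m inch '[[[0,0,0,5,0,0,0],[0,0,0,0,0,0,0]]]'; python3 -m inch '[[[0,0,0,5,0,0,0],[0,0,0,0,0,0,0]]]';  python3 -m inch '[[[0,0,0,5,0,0,0],[0,0,0,0,0,0,0]]]'; python3 -m inch '[[[0,0,0,5,0,0,0],[0,0,0,0,0,0,0]]]'
python3 - <<'E'
from h import *
row(*held(HOME,PY,.0,.0005,(0,0,-.0119)),1)
E
```

```text
time: 37.55
ee_pos: [0.573, -0.2576, 0.1754]
tcp_rot: [150.0, 0.1, 77.6]
wrist_force: [0.4, -0.4, -2.8]
opening: 0.0124
grasp_force: 108.7
time: 37.8
ee_pos: [0.5755, -0.2582, 0.1711]
tcp_rot: [150.0, 0.1, 77.6]
wrist_force: [-0.4, -1.0, -3.0]
opening: 0.0121
grasp_force: 108.7
time: 38.05
ee_pos: [0.5779, -0.2587, 0.1667]
tcp_rot: [150.0, 0.1, 77.6]
wrist_force: [-0.9, 0.1, -4.3]
opening: 0.0127
grasp_force: 108.7
time: 38.3
ee_pos: [0.5803, -0.2592, 0.1624]
tcp_rot: [150.0, 0.1, 77.6]
wrist_force: [-0.9, -1.1, -3.7]
opening: 0.0126
grasp_force: 108.6
1 rows of [ 0.1 -0.2 22.3] [-0.01  0.08 -0.02]
```

```bash
python3 -m inch '[[[0,0,0,6,0,0,0],[0,0,0,0,0,0,0]]]'; python3 -m inch '[[[0,0,0,6,0,0,0]]]';  python3 -m inch '[[[0,0,0,6,0,0,0]]]'; python3 -m inch '[[[0,0,0,2.5,0,0,0],[0,0,0,0,0,0,0]]]'
python3 - <<'E'
from h import *
row(*held(HOME,PY,.0,.0005,(0,0,-.0119)),1)
E
```

```text
time: 38.55
ee_pos: [0.5832, -0.2599, 0.1571]
tcp_rot: [150.0, 0.1, 77.6]
wrist_force: [-0.3, -1.5, -5.8]
opening: 0.0123
grasp_force: 108.4
time: 38.67
ee_pos: [0.5861, -0.2606, 0.1527]
tcp_rot: [150.0, 0.1, 77.6]
wrist_force: [-6.4, 1.1, 1.6]
opening: 0.0124
grasp_force: 109.8
time: 38.8
ee_pos: [0.5891, -0.2612, 0.1474]
tcp_rot: [150.0, 0.1, 77.6]
wrist_force: [-7.1, 0.8, 1.5]
opening: 0.0127
grasp_force: 109.8
time: 39.05
ee_pos: [0.5903, -0.2614, 0.1448]
tcp_rot: [150.0, 0.1, 77.6]
wrist_force: [-2.8, 0.1, -3.1]
opening: 0.0124
grasp_force: 108.9
1 rows of [ 0.1 -0.3  1.9] [-0.    0.08 -0.02]
```

```bash
python3 -m inch '[[[0,0,0,2,0,0,0]]]'; python3 -m inch '[[[0,0,0,1,0,0,0],[0,0,0,0,0,0,0]]]'; python3 -m inch '[[[0,0,0,1.5,0,0,0],[0,0,0,0,0,0,0]]]'
python3 - <<'E'
from h import *
row(*held(HOME,PY,.0,.0005,(0,0,-.0119)),1)
E
```

```text
time: 39.17
ee_pos: [0.5912, -0.2617, 0.1438]
tcp_rot: [150.0, 0.1, 77.6]
wrist_force: [-14.2, 2.7, 11.9]
opening: 0.0126
grasp_force: 111.6
time: 39.42
ee_pos: [0.5917, -0.2619, 0.1433]
tcp_rot: [149.9, 0.1, 77.6]
wrist_force: [-9.3, 2.3, 5.1]
opening: 0.0124
grasp_force: 110.5
time: 39.67
ee_pos: [0.5922, -0.2621, 0.1436]
tcp_rot: [149.9, 0.1, 77.6]
wrist_force: [-19.9, 5.9, 15.9]
opening: 0.0123
grasp_force: 112.6
1 rows of [ 0.4 -1.4 -0.1] [ 0.1   0.13 -0.03]
```

```bash
python3 -m inch '[[[45,0,0,0,0,0,0],[45,0,0,0,0,0,0],[45,0,0,0,0,0,0],[45,0,0,-20,0,0,0],[45,0,0,-40,0,0,0],[45,0,0,-40,0,0,0],[45,-30,0,-20,0,0,0],[45,0,0,0,0,0,0]]]'
python3 look.py w9 leaf_12_handle@.153
python3 - <<'E'
from h import *
print(HOME)
C=[]
for n in("scene","side"):
    c=viewer.camera(n)
    for t in("leaf_12_handle","leaf_9_handle","leaf_6_handle","leaf_15_handle"):
        print(n,t,[(np.round(a["position"],1).tolist(),round(a["conf"],2)) for a in finder.mark_of(n,t)[:3]])
    print("expected home",proj(c,HOME))
    for k,y in((9,.089),(6,-.0285),(15,-.089)): print(k,proj(c,rackH(y)))
E
```

```text
time: 40.67
ee_pos: [0.5275, -0.2798, 0.2475]
tcp_rot: [149.8, 0.1, 77.5]
wrist_force: [-0.7, -0.4, -0.8]
opening: 0.0382
grasp_force: 0.0
[-32.6 -17.4 -14.9  63.9   9.9  72.4]
leaf_12_handle [253.2 151.2] 0.72 [ 0.5848 -0.2584  0.153 ]
[ 0.58480501 -0.26011333  0.15299989]
scene leaf_12_handle [([327.8, 206.8], 0.47)]
scene leaf_9_handle [([206.5, 186.5], 0.54)]
scene leaf_6_handle [([228.0, 219.6], 0.57), ([231.9, 187.7], 0.51), ([324.3, 242.3], 0.5)]
scene leaf_15_handle [([243.7, 191.1], 0.44)]
expected home [326.94789095 204.75536941]
9 [203.73614509 186.16261098]
6 [231.61774458 189.68415334]
15 [246.44336598 191.55668055]
side leaf_12_handle [([284.5, 224.5], 0.57)]
side leaf_9_handle []
side leaf_6_handle []
side leaf_15_handle []
expected home [288.22227185 225.83311962]
9 [234.01071264 160.75103124]
6 [246.55012526 174.05234408]
15 [253.38258492 181.29994698]
```

View pics/w9.png

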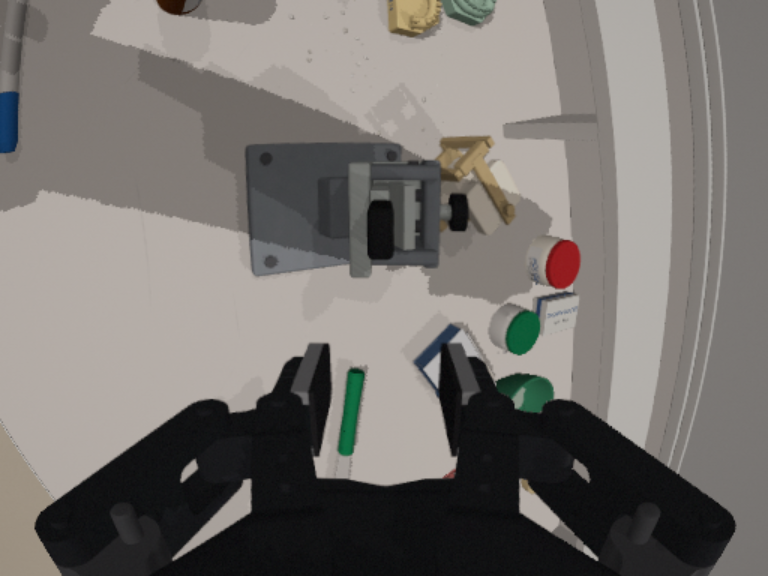

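The picture shows the 12 mm leaf standing in the press, its handle at about (380, 230). It measures within 2 mm of home, and the gripper is clear of it.

```bash
python3 -c "
from workcell import bot
print(bot.job_done())"
```

```text
the job is handed in; nothing more can be done
None
```

The job is handed in: the 6 and 9 mm leaves slid in loosely and are back in their rack bays, and the 12 mm leaf, the first to bind, is home in the press and let go (handle within about 2 mm of home, drag about 6 N); no verdict came back.

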